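Set the burr gap of the counter grinder

ROBOT

A 7-joint arm with a two-finger parallel gripper is mounted at the origin on a cart in front of the work surface, level with it; the furniture and walls round the work are solid. World frame = base frame: x ahead of the robot, y to its left, z up, the work surface at z = 0. Lengths are in m, angles in rad, forces in N, time in s.
With the tool pointing down it reaches from about 0.4 to 0.875 m from the base axis. Payload 19.3 kg.
Tool frame: the origin (TCP) lies midway between the tips of the shut fingers; the grasp point (between the pads) lies 19 mm behind it; z points along the fingers, y is the line along which they close (so a half turn about z gives the same grasp; the last joint's range is limited). The gripper opens to 85 mm and grips with 20 to 120 N. Pads are 22 mm wide; open, the fingers measure 114 mm over their backs; the gripper's body (76 mm by 85 mm) begins 54 mm behind the grasp point. The pads swing forward as they close: fully open they stand 13 mm farther back than shut.
Start: joints at [1.188, 0.521, -0.036, 1.599, 0.021, 1.021, -0.113], TCP at [0.192, -0.595, 0.196] pointing down, gripper open.
Joint ranges: [-2.91, 2.91], [-0.3, 2.13], [-1.5, 1.42], [0.17, 2.43], [-1.26, 4.41], [0.16, 1.93], [-2.52, 2.52]. Speed limits (rad/s): [1.89, 1.89, 2.39, 2.39, 3.01, 3.01, 3.01].

INTERFACE

Orientations are given as [roll, pitch, yaw] about the fixed x, y, z axes, in that order (R = Rz(yaw) Ry(pitch) Rx(roll)).
In Python, from workcell import telemetry, grab_frame, calibration, bot, outline_of, landmark_of gives the robot as it stands. The module is installed in compiled form; this text tells all that it offers.
- The arm moves only by the shell command python3 -m inch 'ROWS' [FORCE]. ROWS is JSON, a list of rows, each a list of 7 numbers: the shift along the tool's x, y, z in m, then the turn, a rotation vector about the tool's x, y, z in rad, then the closure, from 0 (fully open) to 1 (shut). A call has 1 to 5 rows; each row shifts and turns the commanded pose from where the row before left it, along the tool's axes as they then stand; what a row does not reach is not made up. A row lasts 1/10 s, in which the tool goes at most 50 mm and 8.59 degrees, less where a joint would pass 70% of its speed; a pose out of reach is approached as far as the arm can. A call is refused whole if a number of a shift passes 0.05 or a number of a turn 0.15, either way. A call with a gripper value outside its range is refused whole. The fingers move at their own pace and stop on an object; FORCE is the grip in N (left out, the last holds). Time passes only in rows, so rows that do not move let the fingers close. It gives the time, the measured TCP pose, the force, the opening and the grip force at its end, in the units of the state.
- telemetry.observe(): the state, without advancing time (a new reading comes with each control period).
- grab_frame(name): name is "side" or "top" or "wrist"; returns the picture (480x640x3 uint8, red, green, blue); there is no depth.
- calibration(name): a dict with "fovy" (degrees; the focal length in pixels is half the picture's height over the tangent of half this angle, whatever the lens; pixels are square), "cx", "cy" (the principal point, pixels), "pose" (4x4, takes a point from camera to world coordinates). Camera axes: x right, y down, z forward; pixel columns grow to the right and rows downward; lengths in m; the calibration is good to about 2 mm. The wrist camera is an equidistant fisheye: a pixel r from the principal point sees the ray r / f radians off the axis. A picture is of the moment at which its call begins: read the wrist's pose just before it. calibration takes no time and is no camera call; for the wrist camera it gives the pose at the moment of the call.
- bot.job_done(): hands the job in; it is judged then, once.
Trained networks look in the newest picture that a camera, given by its name, has taken for a name from the list of things; names that differ only in an ending like _2 or _b are one class to them, and where a whole thing is asked for, a point or a joint stands for the part that bears it (a point fixed in the world has none). Each returns a list of dicts, best first, with "score" (0 to 1); they miss things now and then, are a little off and sometimes report something else, mostly with a low value. They report only what shows in the picture. A call takes as long as a camera call.
- outline_of(label, camera): "region" (480x640 bool, what is visible of it) and "rect" ([left, top, right, bottom] in pixels, round what is visible of it).
- landmark_of(label, camera): "xy" ([column, row] in pixels: a listed point, or the origin of a listed thing).
The state is a dict: "clock": time; "qpos": joint angles; "qd": joint speeds; "joint_efforts": joint torques, N m; "position": TCP position; "tool_rot": TCP orientation; "force": force on the tool from outside, world axes, zero at the start; "moment": the same for the moment, N m; "grip_width": finger opening in m; "finger_force": force on a finger pad.
Only numpy, scipy, OpenCV 4.12 (cv2) and the standard library are available. Lean on these libraries where they do the work, as an engineer would, in place of code of your own. Each camera call takes 0.05 s, during which the arm holds its last target. There are 200 camera calls.

TASK

Set the grinder's burrs: turn the wing screw on top of the grinder clockwise, seen from above, gently until it bottoms (hand-tight, do not force it), then back it off a quarter of a turn from there and let go. Leave the glass under the spout and the two shakers beside the grinder standing where they are.

Things in the scene. Friction and masses are not known exactly. Their poses are not given: they have to be found in the camera images.
- grinder: Tabletop burr grinder of bare metal, fixed, placed and turned differently each time. Origin on the counter below the screw's axis; z up; spout towards its -x. Base plate x -132 to 50 mm, y +-56 mm, 12 mm high; housing x -40 to 50 mm, y +-47 mm, top z 147 mm; spout out to x -100 mm (z 109 to 139 mm); open hopper at the back out to x 96 mm (top z 148 mm).
- dial (a point): Centre of the dark round dial on top of the housing, fixed to it, on the screw's axis, 154 mm above the counter; radius 36 mm, white ticks every 30 degrees, the long ones 90 degrees apart.
- wing_grip (a point): Centre of the screw's wing bar, on its vertical axis, 183 mm above the counter. Bright steel bar 46 mm long (x axis, level), 12 mm thick (y axis), 26 mm high (z 170 to 196 mm), flats upright; a dark dot marks the +x end. Below: stem of radius 9 mm, collar of radius 16 mm up to z 160 mm. Clockwise from above tightens. It stays where it is left, with 0.06 N m of friction.
- burr_gap (a joint): Not visible: gap between the burrs in m; 0 when they touch, 0.00002 m per quarter turn anticlockwise (a fine reducing thread). Far smaller than the error of its reading: no gauge. At the start the screw is 1.0 to 2.2 rad from touching; the touching angle differs each time and cannot be seen, only felt.
- seat_give (a joint): Not visible: how far the tightened screw presses the burr seat in, in m; 0 until the burrs touch, then 0.0001 m per N m; too small to read. From touch on, the torque climbs about 4 N m per rad of the bar. Hand-tight is 0.2 to 0.6 N m; over 0.8 N m damages the burrs. The bar springs back to the touching angle when released.
- glass: Plain clear drinking glass, 80 mm wide and 91 mm high, standing under the spout on the base plate. Origin at the centre of its underside, z up. Leave it.
- salt: Glass salt shaker with a metal top and white contents, 44 mm wide, 90 mm high, standing to the right of the grinder (its -y side). Origin at the centre of its underside. Leave it.
- sugar: Glass shaker with a metal top and brown contents, 44 mm wide, 90 mm high, standing to the left of the grinder (its +y side). Origin at the centre of its underside. Leave it.

How it is judged:
On the way:
1. the screw is turned clockwise until it bottoms and is hand-tight (at least 0.16 N m against the stop) (value of joint seat_give above 1.6e-05 m), for 0.1 s.
At the end, for the whole second after the job is handed in: After bottoming, the screw stands a quarter turn (90 degrees, within about 23 degrees: burr gap 0.0148 to 0.0252 mm) anticlockwise from where the burrs touch, unloaded and let go; the glass and shakers are at rest where they stood (value of joint burr_gap between 1.48e-05 and 2.52e-05 m and value of joint seat_give below 8e-06 m and linear speed of each of glass, salt, sugar below 0.05 m/s).
It fails at once if the screw is forced: more than 0.8 N m against the stop (value of joint seat_give above 8e-05 m).
It fails at once if the glass is moved more than 30 mm or tipped more than 20 degrees (distance of glass from where it was at the start of the episode above 0.03 m or angle between glass's own z axis and vertical above 0.35 rad).
It fails at once if the salt shaker is moved more than 30 mm or tipped more than 20 degrees (distance of salt from where it was at the start of the episode above 0.03 m or angle between salt's own z axis and vertical above 0.35 rad).
It fails at once if the sugar shaker is moved more than 30 mm or tipped more than 20 degrees (distance of sugar from where it was at the start of the episode above 0.03 m or angle between sugar's own z axis and vertical above 0.35 rad).
It also fails if it takes over 72 s, if anything falls off the work surface, if the arm or the gripper's body presses on something with over 40 N, if the wrist force passes 120 N, or if a joint passes its speed limit or range.

## Working session

There is one attempt and no reset: what is moved stays moved. The work goes in short steps, Python scripts to look and compute and a shell command to move; the robot and the scene stay as the last step left them, time stands still between calls to the robot, and variables do not carry over. Pictures are saved under pics/ and viewed, at most 10 in all, crops included, and the job is handed in when it is done.

```bash
mkdir -p pics
cat > h.py <<'E'
import numpy as np, cv2
from workcell import telemetry, grab_frame, calibration, bot, outline_of, landmark_of
def ray(cam,uv,c=None):
    c=c or calibration(cam); f=240/np.tan(np.radians(c['fovy'])/2)
    x=(uv[0]-c['cx'])/f; y=(uv[1]-c['cy'])/f
    if cam=='wrist':
        r=np.hypot(x,y); d=np.array([x/r*np.sin(r),y/r*np.sin(r),np.cos(r)]) if r>1e-9 else np.array([0,0,1.])
    else: d=np.array([x,y,1.])/np.sqrt(1+x*x+y*y)
    P=np.array(c['pose']); return P[:3,3],P[:3,:3]@d
def atz(cam,uv,z,c=None):
    o,d=ray(cam,uv,c); return o+d*(z-o[2])/d[2]
def tri(rs):
    A=0;b=0
    for o,d in rs:
        M=np.eye(3)-np.outer(d,d); A=A+M; b=b+M@o
    p=np.linalg.solve(A,b); return p,[np.linalg.norm((np.eye(3)-np.outer(d,d))@(p-o)) for o,d in rs]
E
python3 - <<'E'
from h import *
s=telemetry.observe(); print({k:np.round(v,3) for k,v in s.items()})
for c in ['top','side','wrist']:
    im=grab_frame(c); cv2.imwrite(f'pics/{c}0.png',im[:,:,::-1])
    for n in ['dial','wing_grip','grinder','glass','salt','sugar']:
        r=landmark_of(n,c); print(c,n,[(np.round(q['xy'],1),round(q['score'],2)) for q in r[:2]])
z=dict(dial=.154,wing_grip=.183,grinder=0,glass=.012,salt=0,sugar=0)
for n in z:
    R=[]
    for c in ['top','side']:
        r=landmark_of(n,c)
        if r: R.append(ray(c,r[0]['xy'])); print(n,c,atz(c,r[0]['xy'],z[n]).round(3))
    if len(R)==2: p,e=tri(R); print(n,p.round(4),np.round(e,4))
E
```

```text
{'clock': np.float64(0.0), 'qpos': array([ 1.188,  0.522, -0.036,  1.6  ,  0.021,  1.021, -0.113]), 'qd': array([-0.001,  0.   ,  0.   , -0.001,  0.   , -0.001, -0.   ]), 'joint_efforts': array([-0.0000e+00, -9.2712e+01,  1.9800e+00, -3.6993e+01,  1.8000e-02,
        8.0000e-03,  0.0000e+00]), 'position': array([ 0.192, -0.594,  0.196]), 'tool_rot': array([-3.14 ,  0.   ,  0.313]), 'force': array([0.262, 0.469, 0.455]), 'moment': array([ 0.056, -0.017,  0.017]), 'finger_force': np.float64(0.0), 'grip_width': np.float64(0.086)}
top dial [(array([371.9, 236. ]), 0.96)]
top wing_grip [(array([378. , 235.3]), 0.64)]
top grinder [(array([364. , 247.2]), 0.8)]
top glass [(array([377.1, 288.6]), 0.61)]
top salt [(array([427.7, 250.1]), 0.59), (array([378.7, 234.6]), 0.53)]
top sugar [(array([317.3, 264.2]), 0.8)]
side dial [(array([282.1, 256.8]), 0.82)]
side wing_grip [(array([279.8, 242.4]), 0.58)]
side grinder [(array([285. , 308.4]), 0.77)]
side glass [(array([245.5, 286. ]), 0.81), (array([286.1, 310.9]), 0.17)]
side salt [(array([227.4, 348.7]), 0.68)]
side sugar []
wrist dial []
wrist wing_grip []
wrist grinder []
wrist glass []
wrist salt []
wrist sugar []
dial top [0.506 0.023 0.154]
dial side [0.506 0.024 0.154]
dial [0.5062 0.0233 0.1543] [0.0001 0.0001]
wing_grip top [0.503 0.017 0.183]
wing_grip side [0.5   0.026 0.183]
wing_grip [0.5034 0.0197 0.1905] [0.0026 0.0026]
grinder top [0.506 0.021 0.   ]
grinder side [0.505 0.022 0.   ]
grinder [0.5058 0.0214 0.0012] [0.0002 0.0002]
glass top [ 0.421 -0.002  0.012]
glass side [ 0.422 -0.008  0.012]
glass [ 0.4203 -0.0044  0.0071] [0.0022 0.0022]
salt top [ 0.499 -0.108  0.   ]
salt side [ 0.503 -0.107 -0.   ]
salt [ 0.5002 -0.1078 -0.0039] [0.0018 0.0018]
sugar top [0.472 0.116 0.   ]
```

Run:
```python
import cv2,numpy as np
a=cv2.imread('pics/top0.png')[190:310,290:450]; b=cv2.imread('pics/side0.png')[190:370,180:340]
a=cv2.resize(a,(400,300),interpolation=cv2.INTER_CUBIC); b=cv2.resize(b,(400,450),interpolation=cv2.INTER_CUBIC)
c=np.zeros((450,800,3),np.uint8); c[:300,:400]=a; c[:,400:]=b; cv2.imwrite('pics/c0.png',c)
```

```text
(no output)
```

View pics/c0.png

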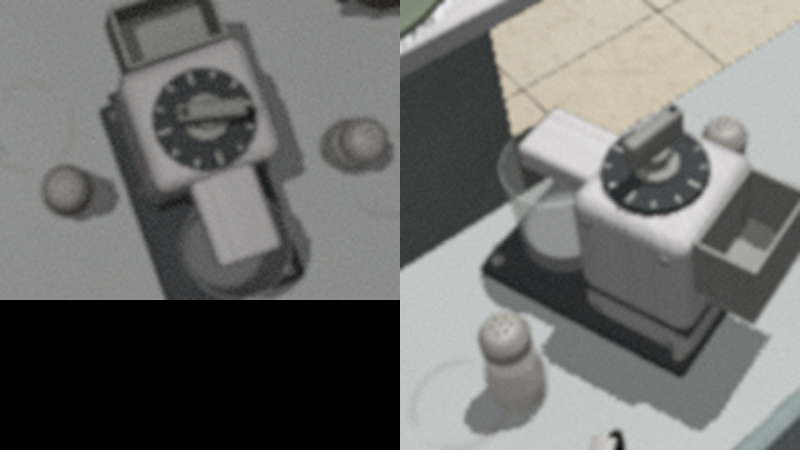

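```bash
python3 -m inch '[[0.033,-0.033,-0.01,0,0,0,0],[0.033,-0.033,-0.01,0,0,0,0],[0.033,-0.033,-0.01,0,0,0,0],[0.033,-0.033,-0.01,0,0,0,0],[0.033,-0.033,-0.01,0,0,0,0]]' 
python3 -m inch '[[0.033,-0.033,-0.01,0,0,0,0],[0.033,-0.033,-0.01,0,0,0,0],[0.033,-0.033,-0.01,0,0,0,0],[0.033,-0.033,-0.01,0,0,0,0],[0.033,-0.033,-0.01,0,0,0,0]]'
```

```text
clock: 2.15
position: [0.2991, -0.3852, 0.2469]
tool_rot: [3.141, -0.0, 0.313]
force: [1.2, -0.4, -0.6]
grip_width: 0.0852
finger_force: 0.0
clock: 2.65
position: [0.4052, -0.1774, 0.2971]
tool_rot: [3.141, -0.0, 0.313]
force: [1.1, 0.0, -0.1]
grip_width: 0.0857
finger_force: 0.0
```

```bash
python3 -m inch '[[0.031,-0.031,-0.01,0,0,0,0],[0.031,-0.031,-0.01,0,0,0,0],[0.031,-0.031,-0.01,0,0,0,0],[0.031,-0.031,-0.01,0,0,0,0],[0.033,-0.034,-0.01,0,0,0,0]]' 
python3 -m inch '[[0,0,0,0,0,-0.14,0],[0,0,0,0,0,-0.14,0],[0,0,0,0,0,-0.14,0],[0,0,0,0,0,-0.14,0],[0,0,0,0,0,-0.14,0]]'
python3 -m inch '[[0,0,0,0,0,-0.14,0],[0,0,0,0,0,-0.14,0],[0,0,0,0,0,-0.14,0],[0,0,0,0,0,-0.14,0],[0,0,0,0,0,0,0]]'
python3 - <<'E'
from h import *
s=telemetry.observe(); print({k:np.round(s[k],3) for k in ['qpos','position','tool_rot','force','moment']})
c=calibration('wrist'); im=grab_frame('wrist'); cv2.imwrite('pics/w1.png',im[:,:,::-1]); print(np.round(c['pose'],3))
for n,z in [('dial',.154),('wing_grip',.183)]:
    for q in landmark_of(n,'wrist')[:2]: print(n,np.round(q['xy'],1),round(q['score'],2),atz('wrist',q['xy'],z,c).round(4))
E
```

```text
clock: 3.15
position: [0.506, 0.0208, 0.3471]
tool_rot: [3.141, -0.0, 0.312]
force: [1.1, -0.1, 0.7]
grip_width: 0.0856
finger_force: 0.0
clock: 3.65
position: [0.5055, 0.0195, 0.3465]
tool_rot: [3.141, -0.0, 1.019]
force: [0.4, -0.9, 0.0]
grip_width: 0.0854
finger_force: 0.0
clock: 4.15
position: [0.5055, 0.0194, 0.3464]
tool_rot: [3.142, -0.0, 1.575]
force: [0.5, 0.2, 0.3]
grip_width: 0.0853
finger_force: 0.0
{'qpos': array([ 0.361,  0.241, -0.634,  1.668,  0.148,  1.281, -0.298]), 'position': array([0.506, 0.019, 0.346]), 'tool_rot': array([ 3.142, -0.   ,  1.575]), 'force': array([0.513, 0.236, 0.317]), 'moment': array([ 0.005,  0.012, -0.022])}
[[ 1.     0.004  0.002  0.505]
 [ 0.004 -0.957 -0.289  0.093]
 [ 0.001  0.289 -0.957  0.523]
 [ 0.     0.     0.     1.   ]]
dial [323.7 196.2] 0.92 [0.5053 0.0274 0.154 ]
wing_grip [321.8 203.7] 0.63 [0.5035 0.0255 0.183 ]
```

View pics/w1.png

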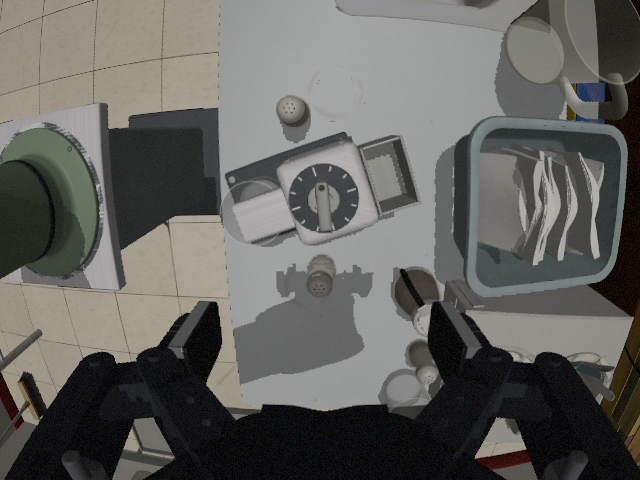

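Run:
```python
from h import *
im=cv2.imread('pics/w1.png'); c=calibration('wrist')
x0,y0=283,155; cv2.imwrite('pics/w1c.png',cv2.resize(im[y0:y0+85,x0:x0+85],(595,595),interpolation=cv2.INTER_CUBIC))
r=outline_of('wing_grip','wrist'); print([(round(q['score'],2),q['rect'],int(q['region'].sum())) for q in r])
```

```text
[(0.62, [308.9, 180.8, 339.3, 233.4], 1053)]
```

View pics/w1c.png

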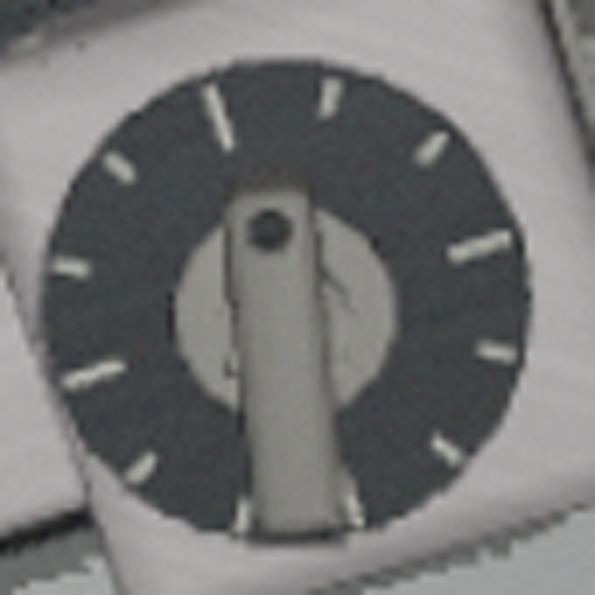

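Run:
```python
from h import *
c=calibration('wrist')
a=atz('wrist',(321.3,182.1),.196,c);b=atz('wrist',(325.9,231.1),.196,c)
print(a,b,(a+b)/2,np.linalg.norm(a-b),np.arctan2(*(a-b)[[1,0]]))
print(atz('wrist',(324,198.1),.154,c))
```

```text
[0.50330138 0.047685   0.196     ] [0.50733667 0.00264731 0.196     ] [0.50531903 0.02516615 0.196     ] 0.04521810409621786 1.6601558916030776
[0.50563115 0.02554684 0.154     ]
```

```bash
python3 -m inch '[[0.0055,0,0,0,0,-0.085,0],[0,0,0.03,0,0,0,0],[0,0,0.04,0,0,0,0],[0,0,0.03,0,0,0,0],[0,0,0,0,0,0,0]]'
python3 - <<'E'
from h import *
s=telemetry.observe(); print({k:np.round(s[k],3) for k in ['qpos','position','tool_rot','force','moment']})
c=calibration('wrist'); im=grab_frame('wrist')
for n,z in [('dial',.154),('wing_grip',.183)]:
    for q in landmark_of(n,'wrist')[:1]: print(n,np.round(q['xy'],1),round(q['score'],2),atz('wrist',q['xy'],z,c).round(4)); u,v=q['xy']
x0,y0=int(u)-50,int(v)-50; print(x0,y0)
cv2.imwrite('pics/w2c.png',cv2.resize(im[y0:y0+100,x0:x0+100,::-1],(600,600),interpolation=cv2.INTER_CUBIC))
E
```

```text
clock: 4.85
position: [0.5038, 0.0247, 0.2435]
tool_rot: [-3.136, -0.0, 1.656]
force: [0.1, 0.5, 1.0]
grip_width: 0.0851
finger_force: 0.0
{'qpos': array([ 0.335,  0.333, -0.635,  1.826,  0.222,  1.06 , -0.299]), 'position': array([0.504, 0.025, 0.244]), 'tool_rot': array([-3.136, -0.   ,  1.656]), 'force': array([0.127, 0.549, 0.963]), 'moment': array([ 0.017, -0.018, -0.077])}
dial [328.1 228.4] 0.76 [0.5063 0.027  0.154 ]
wing_grip [326.2 244.8] 0.82 [0.5052 0.0233 0.183 ]
276 194
```

View pics/w2c.png

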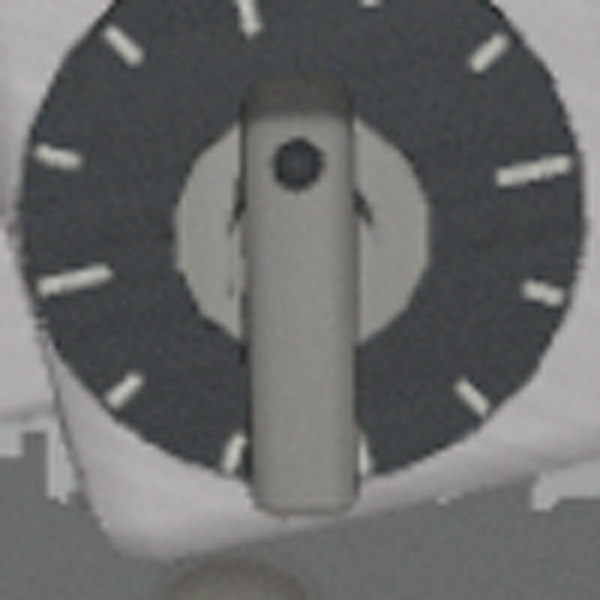

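Run:
```python
from h import *
c=calibration('wrist')
a=atz('wrist',(325.5,212.3),.196,c);b=atz('wrist',(327,279.3),.196,c)
print(a,b,(a+b)/2,np.linalg.norm(a-b),np.arctan2(*(a-b)[[1,0]]))
s=telemetry.observe(); print({k:np.round(s[k],4) for k in ['qpos','position','tool_rot','force','moment']})
```

```text
[0.50548019 0.04798752 0.196     ] [0.51042898 0.00268193 0.196     ] [0.50795458 0.02533473 0.196     ] 0.04557506932409812 1.679596211622042
{'qpos': array([ 0.3361,  0.3282, -0.6363,  1.8198,  0.2212,  1.0634, -0.2967]), 'position': array([0.5063, 0.0253, 0.2479]), 'tool_rot': array([ 3.1400e+00, -1.0000e-04,  1.6568e+00]), 'force': array([ 0.4437, -0.2312, -0.4364]), 'moment': array([-0.0145,  0.0148,  0.0155])}
```

```bash
python3 -m inch '[[0,0,0.025,0,0,-0.012,0],[0,0,0.025,0,0,0,0],[0,0,0.022,0,0,0,0],[0,0,0.01,0,0,0,0],[0,0,0,0,0,0,0]]' 20
python3 -m inch '[[0,0,0,0,0,0,0.3],[0,0,0,0,0,0,0.6],[0,0,0,0,0,0,0.8],[0,0,0,0,0,0,1],[0,0,0,0,0,0,1]]' 20
python3 -m inch '[[0,0,0,0,0,0,1],[0,0,0,0,0,0,1],[0,0,0,0,0,0,1],[0,0,0,0,0,0,1],[0,0,0,0,0,0,1]]' 20
python3 - <<'E'
from h import *
s=telemetry.observe(); print({k:np.round(s[k],4) for k in ['qpos','position','tool_rot','force','moment','grip_width']})
E
```

```text
clock: 5.5
position: [0.5058, 0.025, 0.1647]
tool_rot: [3.142, 0.0, 1.669]
force: [0.3, 0.5, 0.6]
grip_width: 0.0855
finger_force: 0.0
clock: 6.0
position: [0.5056, 0.025, 0.1647]
tool_rot: [3.141, 0.0, 1.67]
force: [0.7, -0.3, -0.2]
grip_width: 0.0121
finger_force: 0.0
clock: 6.5
position: [0.5055, 0.025, 0.1644]
tool_rot: [-3.142, -0.0, 1.67]
force: [-0.5, -1.3, 0.4]
grip_width: 0.0001
finger_force: 0.0
{'qpos': array([ 0.2978,  0.4287, -0.6043,  1.9197,  0.3098,  0.8861, -0.3637]), 'position': array([0.5055, 0.025 , 0.1644]), 'tool_rot': array([-3.1416e+00, -1.0000e-04,  1.6698e+00]), 'force': array([-0.5246, -1.2669,  0.4248]), 'moment': array([ 0.0028, -0.0078,  0.0017]), 'grip_width': np.float64(0.0001)}
```

Run:
```python
from h import *
a=grab_frame('wrist')[130:430,150:490,::-1]; b=grab_frame('side')[190:310,220:360,::-1]; t=grab_frame('top')[190:310,300:440,::-1]
c=np.zeros((600,800,3),np.uint8); c[:353,:400]=cv2.resize(a,(400,353)); c[:343,400:]=cv2.resize(b,(400,343),interpolation=cv2.INTER_CUBIC); c[345:602-2,400:698]=cv2.resize(t,(298,255))
cv2.imwrite('pics/c3.png',c)
for k in ['wrist','side']:
    print(k,[(q['xy'],q['score']) for q in landmark_of('wing_grip',k)])
```

```text
wrist [([321.5, 293.4], 0.83), ([292.2, 108.3], 0.57)]
side [([280.9, 243.4], 0.78)]
```

View pics/c3.png

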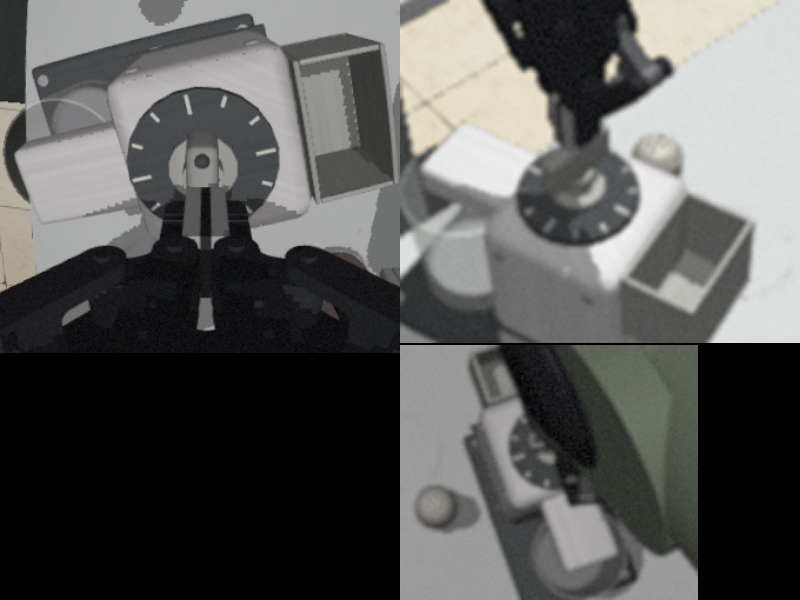

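Run:
```python
from h import *
c=calibration('wrist'); s=telemetry.observe(); print({k:np.round(s[k],4) for k in ['position','force','moment','grip_width','finger_force']})
print(np.round(c['pose'],3))
print('dialc',atz('wrist',(322.6,267.7),.154,c)); print('dot',atz('wrist',(321.7,266),.196,c)); print('topend',atz('wrist',(321.5,249),.196,c))
# where would TCP, grasp point appear
P=np.array(c['pose']); f=240/np.tan(np.radians(c['fovy'])/2)
for z in (0,.019):
    q=P[:3,:3].T@(np.array([*s['position'][:2],s['position'][2]+z])-P[:3,3]); th=np.arccos(q[2]/np.linalg.norm(q)); k=f*th/np.hypot(*q[:2]); print(c['cx']+q[0]*k,c['cy']+q[1]*k)
im=grab_frame('wrist'); cv2.imwrite('pics/w4.png',cv2.resize(im[220:420,260:390,::-1],(390,600),interpolation=cv2.INTER_CUBIC))
```

```text
{'position': array([0.5055, 0.025 , 0.1644]), 'force': array([ 0.1529,  0.536 , -0.0796]), 'moment': array([-0.038 ,  0.0293,  0.008 ]), 'grip_width': np.float64(-0.0005), 'finger_force': np.float64(0.0)}
[[ 0.995  0.094  0.029  0.499]
 [ 0.099 -0.953 -0.287  0.098]
 [ 0.001  0.289 -0.957  0.341]
 [ 0.     0.     0.     1.   ]]
dialc [0.50478798 0.02637604 0.154     ]
dot [0.50293193 0.04324491 0.196     ]
topend [0.5021304  0.05066904 0.196     ]
323.65831032595395 277.57239248071727
323.607641060891 293.1978358992863
```

View pics/w4.png

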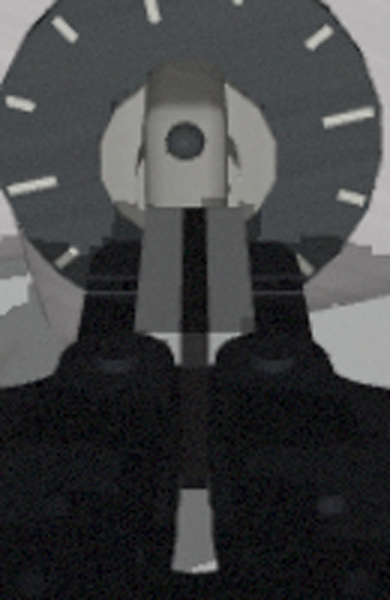

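```bash
cat >> h.py <<'E'
def tool2px(p):
    from scipy.spatial.transform import Rotation as R
    c=calibration('wrist'); s=telemetry.observe(); P=np.array(c['pose']); f=240/np.tan(np.radians(c['fovy'])/2)
    w=np.array(s['position'])+R.from_euler('xyz',s['tool_rot']).apply(p)
    q=P[:3,:3].T@(w-P[:3,3]); th=np.arccos(q[2]/np.linalg.norm(q)); k=f*th/np.hypot(*q[:2]); return np.round([c['cx']+q[0]*k,c['cy']+q[1]*k],1)
E
python3 - <<'E'
from h import *
for x in (.011,-.011):
    for z in (0,-.019,-.038): print('shut',x,z,tool2px([x,0,z]),tool2px([x,.009,z]))
    for z in (-.013,-.032,-.051): print('open',x,z,tool2px([x,-.0425,z]),tool2px([x,.0425,z]))
E
```

```text
shut 0.011 0 [323.6 257.4] [341.5 257.4]
shut 0.011 -0.019 [323.6 271.4] [343.3 271.3]
shut 0.011 -0.038 [323.5 288.5] [345.6 288.5]
open 0.011 -0.013 [235.1 266.2] [412.2 266.1]
open 0.011 -0.032 [225.4 281.7] [421.7 281.7]
open 0.011 -0.051 [213.7 300.9] [433.4 300.9]
shut -0.011 0 [323.7 296.9] [340.8 296.8]
shut -0.011 -0.019 [323.6 313.9] [342.4 313.9]
shut -0.011 -0.038 [323.6 334.5] [344.4 334.4]
open -0.011 -0.013 [238.9 307. ] [408.4 307. ]
open -0.011 -0.032 [230.4 325.8] [416.8 325.8]
open -0.011 -0.051 [220.4 348.3] [426.8 348.3]
```

```bash
python3 -m inch '[[0,0,0,0,0,0,0],[0,0,0,0,0,0,0],[0,0,0,0,0,0,0],[0,0,0,0,0,0,0],[0,0,0,0,0,0,0]]' 20
python3 -m inch '[[0,0,0.01,0,0,0,0],[0,0,0.01,0,0,0,0],[0,0,0.005,0,0,0,0],[0,0,0.003,0,0,0,0],[0,0,0,0,0,0,0]]' 20
python3 - <<'E'
from h import *
im=grab_frame('wrist'); s=grab_frame('side')[200:290,230:350,::-1]
c=np.zeros((600,800,3),np.uint8); c[:360,:400]=cv2.resize(im[130:430,160:493,::-1],(400,360)); c[:300,400:]=cv2.resize(s,(400,300),interpolation=cv2.INTER_CUBIC)
cv2.imwrite('pics/c5.png',c[:360])
E
```

```text
clock: 7.3
position: [0.5055, 0.025, 0.1644]
tool_rot: [3.142, -0.0, 1.67]
force: [-0.2, -0.1, -0.4]
grip_width: 0.0721
finger_force: 0.0
clock: 7.8
position: [0.5053, 0.0251, 0.1359]
tool_rot: [-3.141, -0.0, 1.67]
force: [0.6, 0.4, -0.9]
grip_width: 0.0856
finger_force: 0.0
```

View pics/c5.png

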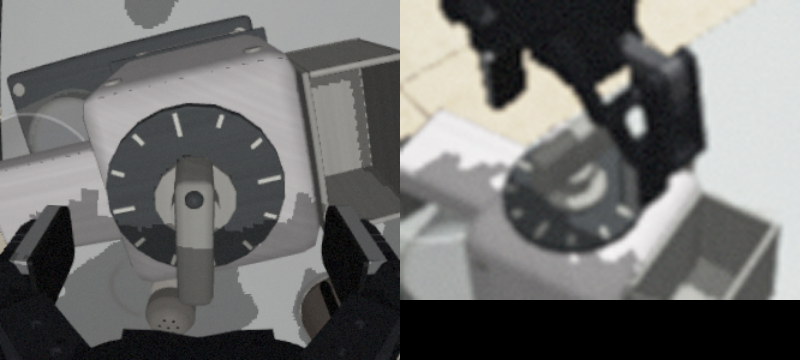

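```bash
python3 -m inch '[[0,0,0.003,0,0,0,0],[0,0,0.003,0,0,0,0],[0,0,0,0,0,0,0.4],[0,0,0,0,0,0,0.8],[0,0,0,0,0,0,1]]' 20
python3 -m inch '[[0,0,0,0,0,0,1],[0,0,0,0,0,0,1],[0,0,0,0,0,0,1],[0,0,0,0,0,0,1],[0,0,0,0,0,0,1]]' 20
python3 - <<'E'
from h import *
s=telemetry.observe(); print({k:np.round(s[k],4) for k in ['qpos','position','tool_rot','force','moment','grip_width','finger_force']})
E
```

```text
clock: 8.4
position: [0.5055, 0.025, 0.1305]
tool_rot: [3.142, -0.0, 1.67]
force: [-0.2, 0.3, 0.1]
grip_width: 0.0438
finger_force: 0.0
clock: 8.9
position: [0.5049, 0.0249, 0.1305]
tool_rot: [-3.141, 0.0, 1.67]
force: [-5.5, -0.8, 6.7]
grip_width: 0.0164
finger_force: 19.4
{'qpos': array([ 0.2754,  0.4753, -0.5813,  1.9523,  0.3524,  0.8159, -0.4015]), 'position': array([0.5049, 0.0249, 0.1305]), 'tool_rot': array([-3.1405e+00,  3.0000e-04,  1.6697e+00]), 'force': array([-5.5085, -0.8131,  6.6999]), 'moment': array([-0.079 ,  1.2305,  0.0123]), 'grip_width': np.float64(0.0164), 'finger_force': np.float64(19.3724)}
```

```bash
python3 -m inch '[[0,0,0,0,0,0,1],[0,0,0,0,0,0,1],[0,0,0,0,0,0,1]]' 20
python3 - <<'E'
from h import *
s=telemetry.observe(); print({k:np.round(s[k],4) for k in ['position','tool_rot','force','moment','grip_width','finger_force']})
im=grab_frame('wrist'); b=grab_frame('side')[200:290,230:350,::-1]
c=np.zeros((400,800,3),np.uint8); c[:,:400]=cv2.resize(im[220:400,235:415,::-1],(400,400),interpolation=cv2.INTER_CUBIC); c[:300,400:]=cv2.resize(b,(400,300),interpolation=cv2.INTER_CUBIC)
cv2.imwrite('pics/c6.png',c)
E
```

```text
clock: 9.2
position: [0.5049, 0.0249, 0.1305]
tool_rot: [-3.141, 0.0, 1.67]
force: [-5.3, -0.1, 6.8]
grip_width: 0.0161
finger_force: 19.4
{'position': array([0.5049, 0.0249, 0.1305]), 'tool_rot': array([-3.1405e+00,  3.0000e-04,  1.6698e+00]), 'force': array([-5.3438, -0.0836,  6.8151]), 'moment': array([-0.103 ,  1.2279,  0.061 ]), 'grip_width': np.float64(0.0161), 'finger_force': np.float64(19.3749)}
```

View pics/c6.png

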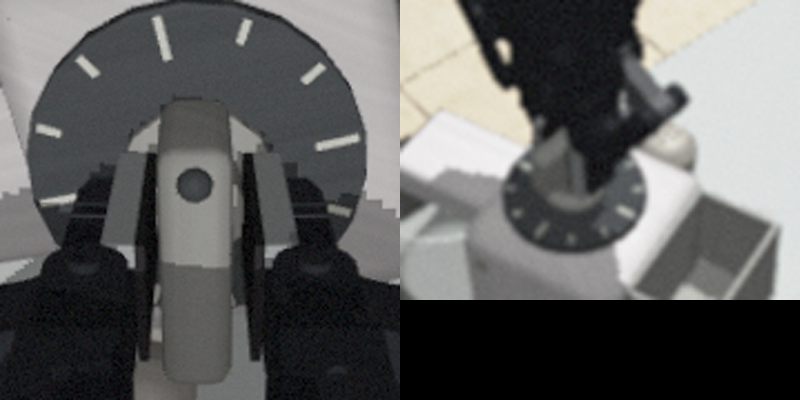

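```bash
python3 -m inch '[[0,0,0,0,0,0,0.5],[0,0,0,0,0,0,0.5],[0,-0.001,-0.003,0,0,0,0.5],[0,-0.001,-0.003,0,0,0,0.5],[0,0,0,0,0,0,0.5]]' 20
python3 -m inch '[[0,0,0,0,0,0,0.8],[0,0,0,0,0,0,1],[0,0,0,0,0,0,1],[0,0,0,0,0,0,1],[0,0,0,0,0,0,1]]' 20
python3 -m inch '[[0,0,0,0,0,0,1],[0,0,0,0,0,0,1],[0,0,0,0,0,0,1]]' 20
python3 - <<'E'
from h import *
s=telemetry.observe(); print({k:np.round(s[k],4) for k in ['qpos','position','tool_rot','force','moment','grip_width','finger_force']})
E
```

```text
clock: 9.8
position: [0.5037, 0.0248, 0.1369]
tool_rot: [3.141, 0.0, 1.67]
force: [0.8, -0.2, 0.6]
grip_width: 0.0427
finger_force: 0.0
clock: 10.3
position: [0.504, 0.0248, 0.1365]
tool_rot: [3.141, -0.0, 1.67]
force: [5.4, 0.1, 0.2]
grip_width: 0.0112
finger_force: 26.3
clock: 10.6
position: [0.504, 0.0249, 0.1365]
tool_rot: [3.141, -0.0, 1.67]
force: [5.1, -0.6, 1.4]
grip_width: 0.0115
finger_force: 26.3
{'qpos': array([ 0.2808,  0.4644, -0.5864,  1.951 ,  0.3443,  0.8246, -0.3948]), 'position': array([0.504 , 0.0249, 0.1365]), 'tool_rot': array([ 3.1407e+00, -1.0000e-04,  1.6698e+00]), 'force': array([ 5.0536, -0.5967,  1.3703]), 'moment': array([-0.0597, -1.2622,  0.0139]), 'grip_width': np.float64(0.0115), 'finger_force': np.float64(26.3276)}
```

```bash
cat > o.py <<'E'
from h import *
F=[];M=[]
for i in range(1):
    s=telemetry.observe()
print(s['clock'],'q7',round(s['qpos'][6],3),'q5',round(s['qpos'][4],3),'pos',np.round(s['position'],4),'yaw',np.round(s['tool_rot'],4),'F',np.round(s['force'],1),'M',np.round(s['moment'],3),'tau7',np.round(s['joint_efforts'][6],3),'w',round(s['grip_width'],4),round(s['finger_force'],1))
E
python3 -m inch '[[0,0.001,0,0,0,0,1],[0,0,0,0,0,0,1]]' 20; python3 o.py
python3 -m inch '[[0,0,0,0,0,0.08,1],[0,0,0,0,0,0.08,1],[0,0,0,0,0,0.08,1],[0,0,0,0,0,0.08,1],[0,0,0,0,0,0.08,1]]' 20; python3 o.py
```

```text
clock: 10.8
position: [0.5043, 0.0249, 0.1365]
tool_rot: [-3.141, 0.0, 1.67]
force: [-0.3, -0.4, 6.3]
grip_width: 0.0118
finger_force: 26.9
10.8 q7 -0.395 q5 0.344 pos [0.5043 0.0249 0.1365] yaw [-3.1409e+00  2.0000e-04  1.6697e+00] F [-0.3 -0.4  6.3] M [-0.196 -0.014 -0.014] tau7 -0.019 w 0.0118 26.9
clock: 11.3
position: [0.5043, 0.025, 0.1365]
tool_rot: [-3.141, 0.0, 1.267]
force: [0.8, 0.1, 5.8]
grip_width: 0.0114
finger_force: 26.7
11.3 q7 -0.742 q5 0.285 pos [0.5043 0.025  0.1365] yaw [-3.1411e+00  2.0000e-04  1.2666e+00] F [0.8 0.1 5.8] M [-0.058 -0.092  0.138] tau7 2.215 w 0.0114 26.7
```

```bash
python3 -m inch '[[0,0,0,0,0,0.08,1],[0,0,0,0,0,0.08,1],[0,0,0,0,0,0.08,1],[0,0,0,0,0,0.08,1],[0,0,0,0,0,0.04,1]]' 20; python3 o.py
python3 -m inch '[[0,0,0,0,0,0.03,1],[0,0,0,0,0,0.03,1],[0,0,0,0,0,0,1]]' 20; python3 o.py
python3 -m inch '[[0,0,0,0,0,0.03,1],[0,0,0,0,0,0.03,1],[0,0,0,0,0,0,1]]' 20; python3 o.py
python3 -m inch '[[0,0,0,0,0,0.03,1],[0,0,0,0,0,0.03,1],[0,0,0,0,0,0,1]]' 20; python3 o.py
```

```text
clock: 11.8
position: [0.5043, 0.025, 0.1365]
tool_rot: [-3.141, 0.0, 0.907]
force: [1.3, -1.2, 5.3]
grip_width: 0.0117
finger_force: 26.6
11.8 q7 -1.053 q5 0.232 pos [0.5043 0.025  0.1365] yaw [-3.1413e+00  3.0000e-04  9.0670e-01] F [ 1.3 -1.2  5.3] M [-0.071 -0.285  0.043] tau7 0.121 w 0.0117 26.6
clock: 12.1
position: [0.5044, 0.0249, 0.1364]
tool_rot: [-3.141, 0.0, 0.849]
force: [0.7, 0.3, 5.3]
grip_width: 0.0115
finger_force: 26.8
12.1 q7 -1.103 q5 0.224 pos [0.5044 0.0249 0.1364] yaw [-3.1414e+00  3.0000e-04  8.4870e-01] F [0.7 0.3 5.3] M [-0.066 -0.106  0.056] tau7 -0.769 w 0.0115 26.8
clock: 12.4
position: [0.5044, 0.025, 0.1365]
tool_rot: [-3.141, 0.0, 0.789]
force: [-0.1, -1.1, 4.9]
grip_width: 0.0117
finger_force: 26.8
12.4 q7 -1.155 q5 0.215 pos [0.5044 0.025  0.1365] yaw [-3.1414e+00  2.0000e-04  7.8860e-01] F [-0.1 -1.1  4.9] M [ 0.006 -0.122  0.053] tau7 -0.763 w 0.0117 26.8
clock: 12.7
position: [0.5044, 0.0249, 0.1365]
tool_rot: [-3.141, 0.0, 0.729]
force: [0.6, -1.3, 5.8]
grip_width: 0.0113
finger_force: 26.8
12.7 q7 -1.207 q5 0.207 pos [0.5044 0.0249 0.1365] yaw [-3.1414e+00  2.0000e-04  7.2870e-01] F [ 0.6 -1.3  5.8] M [-0.047 -0.12   0.063] tau7 -0.763 w 0.0113 26.8
```

```bash
python3 -m inch '[[0,0,0,0,0,0.03,1],[0,0,0,0,0,0.03,1],[0,0,0,0,0,0,1]]' 20 >/dev/null; python3 o.py
python3 -m inch '[[0,0,0,0,0,0.03,1],[0,0,0,0,0,0.03,1],[0,0,0,0,0,0,1]]' 20 >/dev/null; python3 o.py
```

```text
13.0 q7 -1.259 q5 0.198 pos [0.5044 0.025  0.1365] yaw [-3.1415e+00  1.0000e-04  6.6870e-01] F [ 2.1 -0.6  5.2] M [-0.023 -0.219  0.1  ] tau7 -0.763 w 0.0116 26.8
13.3 q7 -1.311 q5 0.19 pos [0.5044 0.025  0.1365] yaw [-3.1415e+00  2.0000e-04  6.0870e-01] F [ 0.2 -0.1  5.9] M [-0.03  -0.126  0.031] tau7 -0.763 w 0.0117 26.7
```

```bash
python3 o.py
```

```text
13.3 q7 -1.311 q5 0.19 pos [0.5044 0.025  0.1365] yaw [-3.1415e+00  2.0000e-04  6.0870e-01] F [ 0.2 -0.1  5.9] M [-0.03  -0.126  0.031] tau7 -0.763 w 0.0117 26.7
```

```bash
python3 -m inch '[[0,0,0,0,0,0.03,1],[0,0,0,0,0,0.03,1],[0,0,0,0,0,0,1]]' 20 >/dev/null; python3 o.py
python3 -m inch '[[0,0,0,0,0,0.03,1],[0,0,0,0,0,0.03,1],[0,0,0,0,0,0,1]]' 20 >/dev/null; python3 o.py
```

```text
13.6 q7 -1.363 q5 0.181 pos [0.5044 0.0249 0.1365] yaw [-3.1415e+00  2.0000e-04  5.4860e-01] F [ 0.1 -0.7  5.5] M [-0.043 -0.181  0.057] tau7 -0.763 w 0.0118 26.7
13.9 q7 -1.415 q5 0.172 pos [0.5044 0.025  0.1364] yaw [-3.1415e+00  1.0000e-04  4.8870e-01] F [ 0.6 -0.3  5.4] M [-0.024 -0.234  0.093] tau7 -0.763 w 0.0112 26.7
```

```bash
python3 -m inch '[[0,0,0,0,0,0,1]]' 20 >/dev/null; python3 o.py
```

```text
14.0 q7 -1.414 q5 0.173 pos [0.5044 0.0249 0.1365] yaw [-3.1415e+00  1.0000e-04  4.8970e-01] F [ 1.3 -0.9  6.1] M [ 0.008 -0.232  0.081] tau7 -0.125 w 0.0116 26.7
```

```bash
python3 -m inch '[[0,0,0,0,0,0.03,1],[0,0,0,0,0,0.03,1],[0,0,0,0,0,0,1]]' 20 >/dev/null; python3 o.py
python3 -m inch '[[0,0,0,0,0,0.03,1],[0,0,0,0,0,0.03,1],[0,0,0,0,0,0,1]]' 20 >/dev/null; python3 o.py
```

```text
14.3 q7 -1.466 q5 0.164 pos [0.5044 0.025  0.1365] yaw [-3.1415e+00  1.0000e-04  4.2870e-01] F [ 0.7 -0.3  5.7] M [-0.013 -0.266  0.002] tau7 -0.763 w 0.0111 26.7
14.6 q7 -1.518 q5 0.155 pos [0.5044 0.0249 0.1365] yaw [-3.1415e+00  2.0000e-04  3.6860e-01] F [ 0.8 -0.6  4.9] M [-0.051 -0.286  0.011] tau7 -0.763 w 0.0119 26.7
```

```bash
python3 -m inch '[[0,0,0,0,0,0.03,1],[0,0,0,0,0,0.03,1],[0,0,0,0,0,0,1]]' 20 >/dev/null; python3 o.py
python3 -m inch '[[0,0,0,0,0,0.03,1],[0,0,0,0,0,0.03,1],[0,0,0,0,0,0,1]]' 20 >/dev/null; python3 o.py
```

```text
14.9 q7 -1.57 q5 0.147 pos [0.5045 0.025  0.1365] yaw [-3.1415e+00  1.0000e-04  3.0860e-01] F [1.  0.1 4.4] M [-0.025 -0.268  0.04 ] tau7 -0.763 w 0.0117 26.7
15.2 q7 -1.622 q5 0.138 pos [0.5045 0.025  0.1365] yaw [-3.1415e+00  1.0000e-04  2.4900e-01] F [2.1 0.  5.1] M [-0.041 -0.305  0.062] tau7 -0.81 w 0.0116 26.7
```

```bash
python3 -m inch '[[0,0,0,0,0,0,1]]' 20 >/dev/null; python3 o.py
```

```text
15.3 q7 -1.621 q5 0.139 pos [0.5045 0.0249 0.1365] yaw [-3.1416  0.      0.2504] F [ 1.6 -0.5  5.7] M [-0.014 -0.237  0.102] tau7 -0.15 w 0.0116 26.7
```

```bash
python3 -m inch '[[0,0,0,0,0,0.03,1],[0,0,0,0,0,0,1],[0,0,0,0,0,0,1]]' 20 >/dev/null; python3 o.py
```

```text
15.6 q7 -1.646 q5 0.134 pos [0.5045 0.025  0.1365] yaw [-3.1415  0.      0.2204] F [1.2 0.1 5.2] M [ 0.01  -0.259  0.068] tau7 -0.123 w 0.0116 26.8
```

```bash
python3 -m inch '[[0,0,0,0,0,0,1]]' 20 >/dev/null; python3 o.py
```

```text
15.7 q7 -1.646 q5 0.134 pos [0.5045 0.0249 0.1365] yaw [-3.1415e+00  1.0000e-04  2.2050e-01] F [ 0.6 -0.6  5.2] M [ 0.015 -0.307  0.048] tau7 -0.052 w 0.0112 26.8
```

```bash
python3 -m inch '[[0,0,0,0,0,0.03,1],[0,0,0,0,0,0.03,1],[0,0,0,0,0,0,1]]' 20 >/dev/null; python3 o.py
python3 -m inch '[[0,0,0,0,0,0.03,1],[0,0,0,0,0,0.03,1],[0,0,0,0,0,0,1]]' 20 >/dev/null; python3 o.py
```

```text
16.0 q7 -1.699 q5 0.126 pos [0.5045 0.0249 0.1365] yaw [-3.1416e+00  1.0000e-04  1.5920e-01] F [ 0.7 -0.   4.4] M [-0.017 -0.283  0.04 ] tau7 -0.762 w 0.0114 26.7
16.3 q7 -1.751 q5 0.117 pos [0.5045 0.0249 0.1365] yaw [-3.1416e+00  1.0000e-04  9.9300e-02] F [ 1.4 -0.2  5.5] M [-0.026 -0.34   0.019] tau7 -0.762 w 0.0113 26.7
```

```bash
python3 -m inch '[[0,0,0,0,0,0.03,1],[0,0,0,0,0,0.03,1],[0,0,0,0,0,0,1]]' 20 >/dev/null; python3 o.py
python3 -m inch '[[0,0,0,0,0,0.03,1],[0,0,0,0,0,0.03,1],[0,0,0,0,0,0,1]]' 20 >/dev/null; python3 o.py
```

```text
16.6 q7 -1.803 q5 0.108 pos [0.5045 0.0249 0.1365] yaw [-3.1416  0.      0.0393] F [ 1.2 -1.5  5.1] M [-0.121 -0.33   0.054] tau7 -0.762 w 0.011 26.7
16.9 q7 -1.855 q5 0.1 pos [0.5046 0.0249 0.1365] yaw [ 3.1416e+00 -1.0000e-04 -2.0500e-02] F [ 1.1 -0.9  5.2] M [-0.137 -0.348  0.279] tau7 -0.97 w 0.0117 26.9
```

```bash
for i in 1 2 3; do python3 -m inch '[[0,0,0,0,0,0,1]]' 20 >/dev/null; python3 o.py; done
```

```text
17.0 q7 -1.854 q5 0.1 pos [0.5046 0.0249 0.1365] yaw [ 3.1415e+00 -1.0000e-04 -1.9300e-02] F [ 1.6 -1.1  4.5] M [-0.099 -0.367  0.309] tau7 -0.345 w 0.0117 26.9
17.1 q7 -1.853 q5 0.1 pos [0.5046 0.0249 0.1365] yaw [ 3.1416 -0.     -0.0193] F [ 1.9 -0.8  5.4] M [-0.17  -0.359  0.273] tau7 -0.267 w 0.0118 26.9
17.2 q7 -1.853 q5 0.1 pos [0.5045 0.0249 0.1365] yaw [-3.1416 -0.     -0.0193] F [ 1.  -1.5  5.3] M [-0.083 -0.372  0.297] tau7 -0.262 w 0.0117 26.9
```

```bash
python3 -m inch '[[0,0,0,0,0,0.02,1],[0,0,0,0,0,0,1],[0,0,0,0,0,0,1]]' 20 >/dev/null; python3 o.py;  for i in 1 2; do python3 -m inch '[[0,0,0,0,0,0,1]]' 20 >/dev/null; python3 o.py; done
```

```text
17.5 q7 -1.871 q5 0.097 pos [0.5045 0.0249 0.1364] yaw [ 3.1415  0.     -0.0392] F [ 1.1 -1.2  4.2] M [-0.114 -0.356  0.283] tau7 -0.384 w 0.0116 27.3
17.6 q7 -1.871 q5 0.097 pos [0.5045 0.0249 0.1365] yaw [ 3.1416 -0.     -0.0392] F [2.  0.2 5.8] M [-0.121 -0.394  0.353] tau7 -0.336 w 0.0118 27.3
17.7 q7 -1.871 q5 0.097 pos [0.5046 0.0249 0.1365] yaw [ 3.1416e+00 -1.0000e-04 -3.9200e-02] F [ 1.1 -1.4  4.3] M [-0.094 -0.386  0.328] tau7 -0.334 w 0.0115 27.3
```

```bash
python3 -m inch '[[0,0,0,0,0,-0.06,1],[0,0,0,0,0,-0.1,1],[0,0,0,0,0,-0.1,1],[0,0,0,0,0,-0.1,1],[0,0,0,0,0,-0.1,1]]' 20 >/dev/null; python3 o.py
python3 -m inch '[[0,0,0,0,0,-0.1,1],[0,0,0,0,0,-0.1,1],[0,0,0,0,0,-0.1,1],[0,0,0,0,0,-0.1,1],[0,0,0,0,0,-0.1,1]]' 20 >/dev/null; python3 o.py
python3 -m inch '[[0,0,0,0,0,-0.1,1],[0,0,0,0,0,-0.1,1],[0,0,0,0,0,-0.1,1],[0,0,0,0,0,-0.1,1],[0,0,0,0,0,-0.1,1]]' 20 >/dev/null; python3 o.py
python3 -m inch '[[0,0,0,0,0,-0.1,1],[0,0,0,0,0,-0.085,1],[0,0,0,0,0,0,1],[0,0,0,0,0,0,1]]' 20 >/dev/null; python3 o.py
```

```text
18.2 q7 -1.47 q5 0.163 pos [0.5045 0.0249 0.1365] yaw [-3.1415e+00  1.0000e-04  4.2450e-01] F [ 0.8 -1.   5.8] M [-0.047 -0.115 -0.022] tau7 -2.79 w 0.0116 26.7
18.7 q7 -1.038 q5 0.235 pos [0.5044 0.0249 0.1364] yaw [-3.1413e+00  2.0000e-04  9.2440e-01] F [ 0.9 -0.6  6.2] M [-0.064  0.055 -0.074] tau7 -2.788 w 0.0115 26.8
19.2 q7 -0.606 q5 0.308 pos [0.5043 0.0249 0.1364] yaw [-3.1411e+00  1.0000e-04  1.4245e+00] F [-1.  -0.   6.6] M [-0.017  0.119 -0.07 ] tau7 -2.781 w 0.0113 26.8
19.6 q7 -0.45 q5 0.335 pos [0.5043 0.0248 0.1364] yaw [-3.1411 -0.      1.6055] F [-0.6  0.1  6.4] M [ 0.     0.18  -0.027] tau7 0.247 w 0.0113 27.0
```

```bash
python3 -m inch '[[0,0,0,0,0,0,0.5],[0,0,0,0,0,0,0.3],[0,0,0,0,0,0,0],[0,0,0,0,0,0,0],[0,0,0,0,0,0,0]]' 20
python3 -m inch '[[0,0,0,0,0,0,0],[0,0,-0.02,0,0,0,0],[0,0,-0.03,0,0,0,0],[0,0,-0.04,0,0,0,0],[0,0,-0.03,0,0,0,0]]' 20
python3 -m inch '[[0,0,-0.03,0,0,0,0],[0,0,-0.03,0,0,0,0],[0,0,0,0,0,0,0],[0,0,0,0,0,0,0],[0,0,0,0,0,0,0]]' 20
python3 - <<'E'
from h import *
im=grab_frame('wrist')
cv2.imwrite('pics/w9.png',cv2.resize(im[90:300,210:430,::-1],(660,630))[:600])
print(calibration('wrist')['pose'][2],telemetry.observe()['tool_rot'])
E
```

```text
clock: 20.1
position: [0.5044, 0.0249, 0.1363]
tool_rot: [-3.141, -0.0, 1.605]
force: [-0.5, 0.1, 0.6]
grip_width: 0.0827
finger_force: 0.0
clock: 20.6
position: [0.5047, 0.0252, 0.2585]
tool_rot: [3.141, -0.0, 1.605]
force: [0.5, 0.3, 0.1]
grip_width: 0.0857
finger_force: 0.0
clock: 21.1
position: [0.5041, 0.0248, 0.3155]
tool_rot: [-3.14, 0.0, 1.605]
force: [0.2, -0.8, 0.3]
grip_width: 0.0855
finger_force: 0.0
[-0.00096361  0.28886968 -0.95736794  0.49200394] [-3.14005235e+00 -3.80177918e-05  1.60488217e+00]
```

View pics/w9.png

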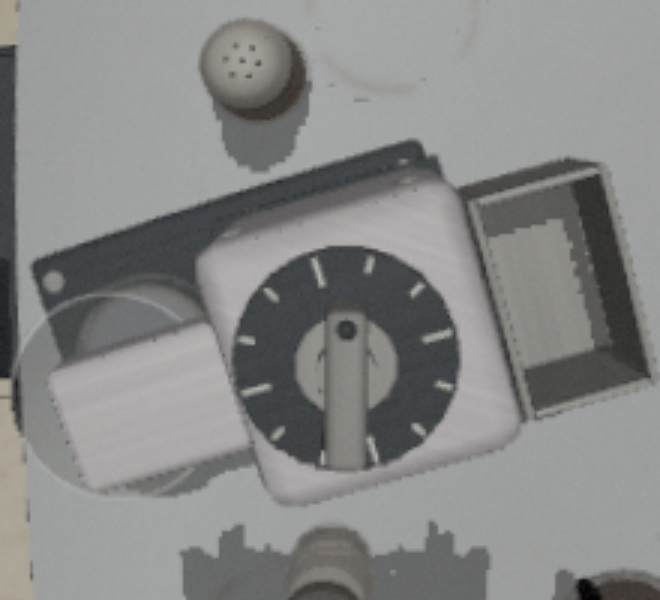

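The picture shows the dot end of the bar at about (346,330). The bar lies along the tool's x axis, close to its starting angle, so it turned with the grip both ways. The glass and both shakers are standing where they were.

```bash
python3 -c "
from workcell import bot
print(bot.job_done())"
```

```text
the job is handed in; nothing more can be done
None
```

The screw bottomed after about 1.64 rad clockwise and was tightened to roughly 0.27 N m, then backed off a quarter turn (1.57 rad) from the estimated touching angle and let go. The glass and both shakers are still standing where they were, and the job is handed in; no verdict came back.

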